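# Shift the bench magnifier one hole along its arm

### The job

The bench magnifier's lens must stand over the glass dish of seeds, which is one hole away along the magnifier's arm, inward or outward. Push the spring button in flush, slide the sleeve gently that way until the button snaps out through the next hole and locks it, stop there at once without straining it against the button, and let go. Leave the dish and the other things where they are.

Things in the scene. Friction and masses are not known exactly. Their poses are not given: they have to be found in the camera images.
- lens_stand: Magnifier stand, fixed: grey round foot 96 mm wide, 18 mm high, post, black clamp block 36 mm high. Origin under the foot's centre, z up. A level arm runs from the clamp along the stand's -y, its axis 120 mm up: a 22 mm inner tube with the spring button 135 mm from the post, and the sleeve over it. The button looks along [0.819, 0, 0.574] in the stand's frame (35 deg above level).
- sleeve: Aluminium sleeve 121 mm long, 26 mm round, with two 16 mm wide flats 28 mm apart: button's side and opposite. Slides along the arm (1.5 N rubbing), cannot turn. Origin on the arm's axis at its middle hole; x outward, z the way the button looks. Three 11 mm holes; the two gaps differ, 30 to 50 mm: feel for the stop (under 25 N). At first the button locks it at the middle hole (1 mm play).
- button_tip (a point): Tip of the round-ended 9 mm steel spring button: 19 mm from the arm's axis when out, which is 5 mm proud of the sleeve's flat. The button stays at its place on the arm, it does not travel with the sleeve. Under the sleeve's wall it needs no pressing; at the next hole it snaps out by itself and stops the sleeve dead. A pad over that hole would keep it in.
- snap_button (a joint): How far the button is pressed in (m): 0 out, 0.005 flush with the sleeve's flat, about 0.0065 under the sleeve's wall, 0.0078 at most. Spring 3 N out, 5.3 N flush. Pressed flush, the hole's edge rides over its round end when the sleeve is pushed along with 6 to 15 N; pressed less, it locks. Two pads pinching button and opposite flat press it flush and grip the sleeve too, and can carry it along.
- lens_centre (a point): Centre of the round level lens (black ring 67 mm across, 7 mm thick), fixed to the sleeve's outer end at the arm's height, on the arm's axis 100 mm outward of the sleeve's middle hole.
- seed_dish: Round glass dish with seeds, 60 mm wide, 13 mm high, on the desk; origin at the centre of its underside. It stands roughly (within 10 mm) where the lens will be when the sleeve is locked one hole inward, or one hole outward.
- brass_weight: Brass weight with a knob, 23 mm wide, 37 mm high, on the desk at about the other of those two places; a bystander. Origin at the centre of its underside.
- marker: Marker pen, 135 x 17 x 16 mm, lying on the desk beside the arm; a bystander. Origin at the centre of its underside, long axis y.
Things that resemble listed ones, but are neither listed nor needed, are in the scene too. What is meant by the seed_dish is not orange, and is the smaller of those in its own colour.

How it is judged:
By the outcome, as a careful person would: the job done as asked, in the order asked, and still so for the second after the job is handed in, with the robot touching nothing.
It also fails if it takes over 32 s, if anything falls off the work surface, if the arm or the gripper's body presses on something with over 40 N, if the wrist force passes 120 N, or if a joint passes its speed limit or range.

### The arm

A 6-joint arm with a two-finger parallel gripper is mounted at the origin on a cart in front of the work surface, level with it; the furniture and walls round the work are solid. World frame = base frame: x ahead of the robot, y to its left, z up, the work surface at z = 0. Lengths are in m, angles in rad, forces in N, time in s.
With the tool pointing down it reaches from about 0.25 to 0.775 m from the base axis. Payload 8.9 kg.
Tool frame: the origin (TCP) lies between the finger pads; the fingertips stand 11 mm ahead of it and the grasp point (between the pads) lies 8 mm behind it (env.finger_overhang is the z of the fingertips in the tool frame, in m); z points along the fingers, y is the direction in which the jaws open and shut (so a half turn about z gives the same grasp; the last joint's range is limited). The gripper opens to 85 mm and grips with 20 to 120 N. Pads are 22 mm wide; open, the fingers measure 114 mm over their backs; the gripper's body (76 mm by 85 mm) begins 54 mm behind the grasp point. The pads swing forward as they close: fully open they stand 13 mm farther back than shut.
Start: joints at [1.014, 0.291, -0.153, 1.127, 0, 1.431], TCP at [0.213, 0.48, 0.242] pointing down, gripper open.
Joint ranges: [-2.52, 2.52], [-0.91, 1.74], [-1.3, 1.37], [-1.96, 2.02], [-1.52, 1.47], [-3.14, 3.14]. Speed limits (rad/s): [2.22, 2.22, 2.79, 3.14, 3.14, 3.14].

### API

Orientations are given as [roll, pitch, yaw] about the fixed x, y, z axes, in that order (R = Rz(yaw) Ry(pitch) Rx(roll)).
In Python, from rig import env gives the robot as it stands.
- The arm moves only by the tool servo_tool, never from a script. Its argument "motion" is a list of rows, each an object with "claw": the opening, from -1 (shut) to 1 (fully open); "offset": the shift along the tool's x, y, z in cm, a list of three; "twist": the turn about the tool's z in degrees. A call has 1 to 12 rows; each row is the pose to reach, as a shift and turn from the pose commanded when the call began, along the tool's axes at that moment; what a row does not reach only later rows make up. A row lasts 1/12 s, in which the tool goes at most 41.7 mm and 7.16 degrees, less where a joint would pass 70% of its speed; a pose out of reach is approached as far as the arm can. A call with a gripper value outside its range is refused whole. The fingers move at their own pace and stop on an object; the grip force is fixed at half the most. Time passes only in rows, so rows that repeat a pose let the fingers close. It gives the time, the measured TCP pose, the force and the opening at its end, in the units of the state.
- env.sense(): the state, without advancing time (a new reading comes with each control period).
- env.read_camera(name): name is "scene" or "top"; returns (picture, depth): 400x640x3 uint8, red, green, blue; 400x640 float32, m along the optical axis (not along the pixel's ray), 0 where there is no reading.
- env.camera_params(name): a dict with "camera_matrix" (3x3 intrinsics, pixels), "R" (3x3) and "t" (3): a world point X has camera coordinates R X + t. Camera axes: x right, y down, z forward; pixel columns grow to the right and rows downward; lengths in m; the calibration is good to about 2 mm. A picture is of the moment at which its call begins. camera_params takes no time and is no camera call.
- env.job_done(): hands the job in, once; it reports no verdict.
Trained networks look in the newest picture that a camera, given by its name, has taken for a name from the list of things; names that differ only in an ending like _2 or _b are one class to them, and where a whole thing is asked for, a point or a joint stands for the part that bears it (a point fixed in the world has none). Each returns a list of dicts, best first, with "conf" (0 to 1); they miss things now and then, are a little off and sometimes report something else, mostly with a low value. They report only what shows in the picture. A call takes as long as a camera call. They do not tell look-alikes from the thing itself.
- env.silhouettes(query, camera): "mask" (400x640 bool, what is visible of it) and "box" ([left, top, right, bottom] in pixels, round what is visible of it).
The state is a dict: "time_s": time; "joint_positions": joint angles; "dq": joint speeds; "tau": joint torques, N m; "ee_pos": TCP position; "eef_rot": TCP orientation; "force": force on the tool from outside, world axes, zero at the start; "torque": the same for the moment, N m; "finger_gap": opening from 0.0 (shut) to 1.0 (fully open).
Only numpy, scipy, OpenCV 4.12 (cv2) and the standard library are available. Lean on these libraries where they do the work, as an engineer would, in place of code of your own. Each camera call takes 0.05 s, during which the arm holds its last target.

## Working session

There is one attempt and no reset: what is moved stays moved. The work goes in short steps, Python scripts to look and compute and a tool call to move; the robot and the scene stay as the last step left them, time stands still between calls to the robot, and variables do not carry over. Pictures are saved under pics/ and viewed, and the job is handed in when it is done.

Besides the shell and the picture viewer there is one more tool, called after "Request:" as a command line: name --argument value ..., lists and objects as JSON in quotes. servo_tool: Moves the arm, as the interface text tells. Its arguments: {"type":"object","properties":{"motion":{"type":"array"}},"required":["motion"]}

```bash
mkdir -p pics; ls; python3 - <<'E'
from rig import env
import cv2,numpy as np
print(env.sense()); print(env.finger_overhang)
for n in ("scene","top"):
    p,d=env.read_camera(n); cv2.imwrite(f"pics/{n}0.png",p[...,::-1]); np.savez(f"pics/{n}0.npz",p=p,d=d)
    c=env.camera_params(n); print(n,c)
    for q in ("seed_dish","sleeve","button_tip","lens_stand","brass_weight","marker","lens_centre"):
        try:
            for r in env.silhouettes(q,n): print(q,round(r["conf"],2),r["box"])
        except Exception as e: print(q,e)
E
```

```text
pics
{'time_s': 0.0, 'joint_positions': array([ 1.01371969e+00,  2.91236141e-01, -1.54126944e-01,  1.12670522e+00,
        1.80127917e-05,  1.43148435e+00]), 'dq': array([-8.79758338e-04, -9.39316812e-06, -1.15284382e-05, -2.51102913e-03,
        1.08138885e-03, -1.59531258e-03]), 'tau': array([-4.08039647e-03, -5.37151730e+01,  3.31367934e+01,  1.61893928e-02,
       -4.74508925e-04,  2.89976512e-06]), 'ee_pos': array([0.21277277, 0.47948682, 0.241755  ]), 'eef_rot': array([-3.14033549e+00, -1.94468103e-04,  2.72382785e+00]), 'force': array([-0.70212948, -0.49245309,  0.01652083]), 'torque': array([ 0.0004958 ,  0.06677629, -0.05417384]), 'finger_gap': 0.9968035998125899}
0.011
scene {'camera_matrix': array([[431.57930068,   0.        , 319.38622423],
       [  0.        , 431.57930068, 200.20119422],
       [  0.        ,   0.        ,   1.        ]]), 'R': array([[ 0.68652249, -0.72700535,  0.012251  ],
       [-0.50438227, -0.4882968 , -0.71215501],
       [ 0.52372263,  0.48273125, -0.70191535]]), 't': array([-0.36698825,  0.29142036,  0.70625873])}
seed_dish 0.92 [391.6, 300.0,
[... 531 characters left out ...]

       [  0.        ,   0.        ,   1.        ]]), 'R': array([[-0.01902693, -0.99948308, -0.02591427],
       [-0.98191324,  0.02356322, -0.18785943],
       [ 0.18837295,  0.02187118, -0.981854  ]]), 't': array([-0.04428986,  0.49518402,  0.93246573])}
seed_dish 0.83 [409.0, 200.9, 442.2, 235.3]
seed_dish 0.72 [211.1, 214.5, 235.4, 238.4]
seed_dish 0.71 [347.6, 194.9, 371.7, 214.1]
seed_dish 0.47 [300.2, 179.7, 350.8, 191.2]
sleeve 0.78 [304.5, 174.3, 397.3, 209.0]
lens_stand 0.83 [262.9, 174.1, 396.6, 232.0]
brass_weight 0.53 [300.4, 176.5, 349.8, 194.1]
brass_weight 0.16 [306.0, 177.6, 397.1, 208.3]
marker 0.67 [301.3, 180.9, 351.0, 190.9]
lens_centre 0.72 [305.9, 175.2, 395.9, 209.8]
```

```bash
python3 - <<'E'
import cv2
a=cv2.imread("pics/scene0.png")[150:350,200:460]; cv2.imwrite("pics/s0c.png",cv2.resize(a,None,fx=3,fy=3,interpolation=cv2.INTER_CUBIC))
a=cv2.imread("pics/top0.png")[140:260,200:460]; cv2.imwrite("pics/t0c.png",cv2.resize(a,None,fx=3,fy=3,interpolation=cv2.INTER_CUBIC))
E
```

```text
(no output)
```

View pics/scene0.png

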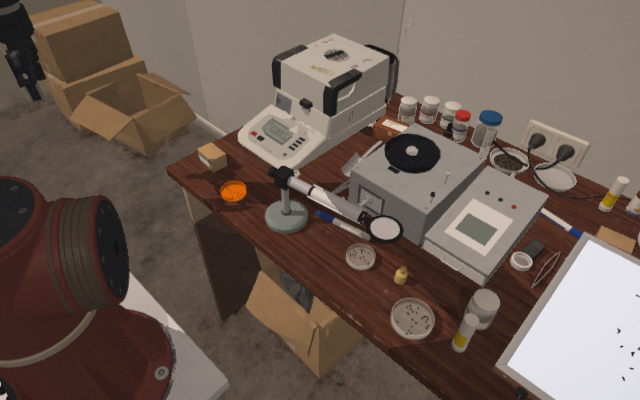

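View pics/top0.png

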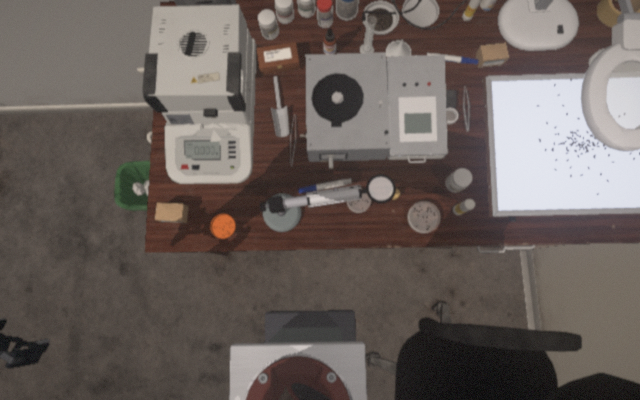

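```bash
sleep 1
```

```text
(no output)
```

View pics/s0c.png

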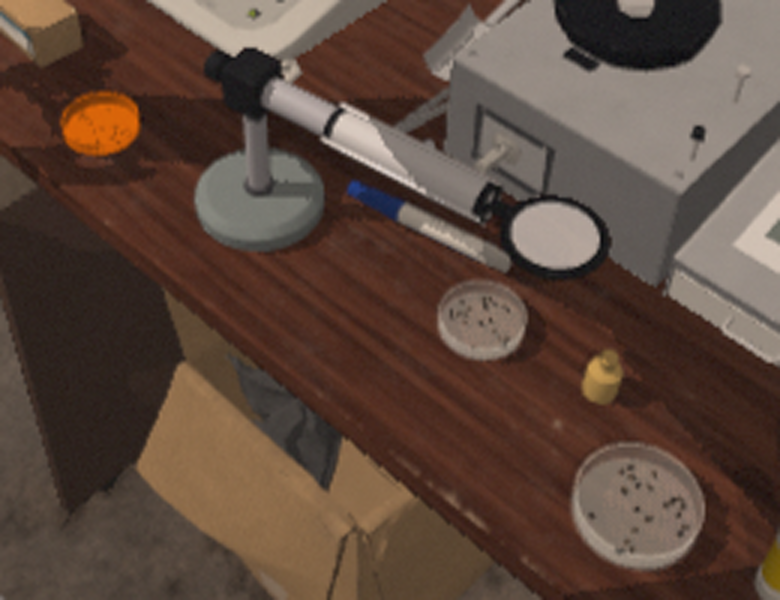

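View pics/t0c.png

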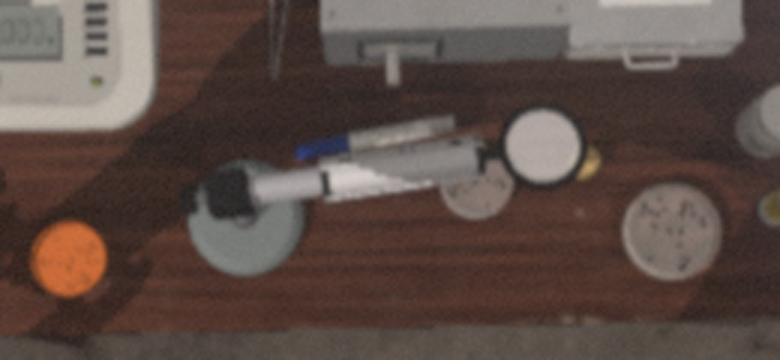

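The candidates for the seed_dish, in scene pixels, are:
- the orange dish at (233,191), which is ruled out by colour
- the small clear dish at (360,257)
- the large clear dish at (413,319)

The smaller clear one fits. It lies inward of the lens at (385,229), and the brass weight at (401,276) lies outward. Next I'll confirm this in numbers.

```bash
cat > h.py <<'E'
import numpy as np,cv2
from rig import env
def cloud(n,d):
    c=env.camera_params(n);K=c["camera_matrix"];v,u=np.mgrid[0:400,0:640]
    P=np.stack([(u-K[0,2])/K[0,0]*d,(v-K[1,2])/K[1,1]*d,d],-1)
    return (P-c["t"])@c["R"]
def proj(n,X):
    c=env.camera_params(n);q=c["camera_matrix"]@(c["R"]@np.asarray(X,float)+c["t"]);return q[:2]/q[2]
E
python3 - <<'E'
from h import *
C={}
for n in("scene","top"):
    f=np.load(f"pics/{n}0.npz"); C[n]=cloud(n,f["d"]); 
    c=env.camera_params(n); print(n,"pos",-c["R"].T@c["t"])
def med(n,b): 
    l,t,r,bb=b; q=C[n][t:bb,l:r].reshape(-1,3); return q
for n,b in(("scene",(352,247,372,265)),("scene",(398,306,428,335)),("top",(351,198,368,210)),("top",(412,204,439,232)),("scene",(399,272,405,284)),("scene",(372,221,398,238)),("top",(372,181,390,196))):
    q=med(n,b); print(n,b,np.median(q,0).round(4),q.min(0).round(3),q.max(0).round(3))
# points near z 0.10..0.14 for arm
for n in C:
    q=C[n]; m=(q[...,2]>.10)&(q[...,2]<.15)&(q[...,0]>.35)&(q[...,0]<.60)&(q[...,1]<.2)&(q[...,1]>-.25)
    p=q[m]
    for y0 in np.arange(-.22,.14,.02):
        s=p[(p[:,1]>=y0)&(p[:,1]<y0+.02)]
        if len(s)>3: print(n,round(y0,2),len(s),s.min(0).round(3),s.max(0).round(3),np.median(s,0).round(3))
# foot
for n in C:
    q=C[n]; m=(abs(q[...,2]-.018)<.006)&(q[...,0]>.3)&(q[...,0]<.6)&(abs(q[...,1]-.08)<.1)
    p=q[m]; 
    if len(p): print(n,"foot",len(p),p.min(0),p.max(0))
E
```

```text
scene pos [ 0.02904928 -0.46543595  0.70776629]
top pos [ 0.30973373 -0.07632921  1.00742246]
scene (352, 247, 372, 265) [ 0.4971 -0.1554  0.0033] [ 0.029 -0.465 -0.   ] [ 0.53  -0.128  0.708]
scene (398, 306, 428, 335) [ 0.4465 -0.3163  0.0037] [ 0.029 -0.465 -0.001] [ 0.483 -0.28   0.708]
top (351, 198, 368, 210) [ 0.4801 -0.1562  0.0023] [ 0.31  -0.178 -0.003] [ 0.498 -0.076  1.007]
top (412, 204, 439, 232) [ 0.4442 -0.3195  0.0025] [ 0.31  -0.355 -0.004] [ 0.48  -0.076  1.007]
scene (399, 272, 405, 284) [ 0.498  -0.252   0.0226] [ 0.492 -0.258  0.003] [ 0.506 -0.242  0.035]
scene (372, 221, 398, 238) [ 0.4935 -0.1991  0.1229] [ 0.029 -0.465  0.12 ] [ 0.523 -0.17   0.708]
top (372, 181, 390, 196) [ 0.4968 -0.1962  0.1219] [ 0.31  -0.217  0.117] [ 0.514 -0.076  1.007]
scene -0.22 341 [ 0.462 -0.22   0.1  ] [ 0.6   -0.2    0.127] [ 0.499 -0.21   0.123]
scene -0.2 333 [ 0.461 -0.2    0.1  ] [ 0.599 -0.18   0.127] [ 0.498 -0.19   0.123]
scene -0.18 194 [ 0.468 -0.18   0.1  ] [ 0.6   -0.16   0.128] [ 0.499 -0.173  0.123]
scene -0.16 206 [ 0.471 -0.16   0.1  ] [ 0.6   -0.14   0.137] [ 0
[... 1584 characters left out ...]
61 [ 0.46  -0.06   0.103] [ 0.599 -0.04   0.136] [ 0.477 -0.05   0.129]
top -0.04 115 [ 0.459 -0.04   0.1  ] [ 0.599 -0.02   0.137] [ 0.472 -0.031  0.13 ]
top -0.02 90 [ 0.458 -0.02   0.12 ] [ 0.483 -0.     0.134] [ 0.468 -0.009  0.129]
top -0.0 95 [0.453 0.    0.111] [0.479 0.02  0.135] [0.465 0.011 0.129]
top 0.02 146 [0.448 0.02  0.104] [0.481 0.039 0.142] [0.461 0.029 0.138]
top 0.04 99 [0.447 0.04  0.109] [0.48  0.06  0.141] [0.462 0.046 0.137]
top 0.06 51 [0.451 0.06  0.119] [0.472 0.071 0.133] [0.459 0.065 0.128]
scene foot 1003 [ 0.4014195  -0.01943423  0.01205445] [0.59535906 0.17932514 0.02388137]
top foot 713 [ 0.40579385 -0.01815579  0.01201378] [0.58510036 0.17587411 0.02380582]
```

```bash
python3 - <<'E'
from h import *
from scipy.optimize import least_squares
C={n:cloud(n,np.load(f"pics/{n}0.npz")["d"]) for n in("scene","top")}
def circ(p,r):
    # extreme-points fit: boundary via hull
    h=cv2.convexHull((p[:,:2]*1e4).astype(np.int32))[:,0]/1e4
    f=lambda v:np.hypot(h[:,0]-v[0],h[:,1]-v[1])-v[2]
    s=least_squares(f,[*p[:,:2].mean(0),r],loss="soft_l1",f_scale=.002);return s.x.round(4),len(p)
for n,q in C.items():
    m=(q[...,2]>.116)&(q[...,2]<.130)&(np.hypot(q[...,0]-.4985,q[...,1]+.1965)<.037); print(n,"lens",circ(q[m],.0335), np.median(q[m],0))
    m=(abs(q[...,2]-.018)<.004)&(np.hypot(q[...,0]-.46,q[...,1]-.037)<.055); print(n,"foot",circ(q[m],.048))
    m=(q[...,2]>.005)&(q[...,2]<.018)&(np.hypot(q[...,0]-.49,q[...,1]+.156)<.037); print(n,"dish",circ(q[m],.03))
    # tallest around
    for x0 in np.arange(.50,.72,.02):
        r=[]
        for y0 in np.arange(-.24,.0,.04):
            s=q[(q[...,0]>=x0)&(q[...,0]<x0+.02)&(q[...,1]>=y0)&(q[...,1]<y0+.04)]; r.append(round(float(s[:,2].max()),3) if len(s) else None)
        print(n,round(x0,2),r)
E
```

```text
scene lens (array([ 0.4944, -0.1976,  0.0331]), 831) [ 0.49337828 -0.19904318  0.12325082]
scene foot (array([0.4627, 0.0339, 0.0467]), 874)
scene dish (array([ 0.4893, -0.1568,  0.0304]), 240)
scene 0.5 [0.127, 0.127, 0.123, 0.004, 0.019, 0.02]
scene 0.52 [0.126, 0.127, 0.018, 0.02, 0.019, 0.018]
scene 0.54 [0.004, 0.004, 0.016, 0.016, 0.004, 0.004]
scene 0.56 [0.004, 0.004, -0.742, 0.06, -0.427, None]
scene 0.58 [0.109, 0.11, 0.109, 0.11, 0.109, 0.109]
scene 0.6 [0.135, 0.109, 0.109, 0.11, 0.11, 0.108]
scene 0.62 [0.136, 0.109, 0.109, 0.11, 0.109, 0.11]
scene 0.64 [0.109, 0.11, 0.134, 0.135, 0.132, 0.108]
scene 0.66 [0.109, 0.11, 0.134, 0.122, 0.135, 0.109]
scene 0.68 [0.139, 0.135, 0.133, 0.135, 0.134, 0.109]
scene 0.7 [0.133, 0.133, 0.134, 0.137, 0.134, 0.108]
top lens (array([ 0.495 , -0.1961,  0.033 ]), 702) [ 0.49485447 -0.19644408  0.12220389]
top foot (array([0.4645, 0.0365, 0.046 ]), 612)
top dish (array([ 0.4895, -0.1548,  0.0297]), 42)
top 0.5 [0.126, 0.127, 0.13, 0.124, 0.016, 0.018]
top 0.52 [0.127, 0.127, 0.02, 0.022, 0.019, 0.018]
top 0.54 [0.004, 0.005, 0.016, 0.014, 0.006, 0.004]
top 0.56 [0.004, 0.004, 0.005, 0.059, 0.004, 0.005]
top 0.58 [0.109, 0.11, 0.109, 0.11, 0.11, 0.108]
top 0.6 [0.13, 0.11, 0.109, 0.11, 0.109, 0.109]
top 0.62 [0.139, 0.109, 0.11, 0.11, 0.11, 0.108]
top 0.64 [0.109, 0.11, 0.133, 0.132, 0.131, 0.108]
top 0.66 [0.11, 0.11, 0.133, 0.126, 0.134, 0.109]
top 0.68 [0.139, 0.135, 0.133, 0.133, 0.133, 0.11]
top 0.7 [0.111, 0.133, 0.128, 0.135, 0.133, 0.109]
```

```bash
python3 - <<'E'
import cv2,numpy as np
a=cv2.imread("pics/scene0.png")[175:345,300:440]; b=cv2.imread("pics/top0.png")[165:245,290:450]
cv2.imwrite("pics/conf.png",np.vstack([cv2.resize(a,None,fx=3.3,fy=3.3,interpolation=cv2.INTER_CUBIC)]))
cv2.imwrite("pics/slv.png",cv2.resize(b,None,fx=5,fy=5,interpolation=cv2.INTER_CUBIC))
E
```

```text
(no output)
```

View pics/conf.png

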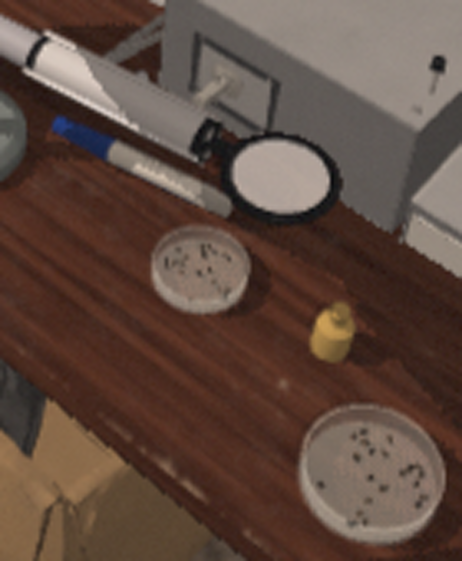

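View pics/slv.png

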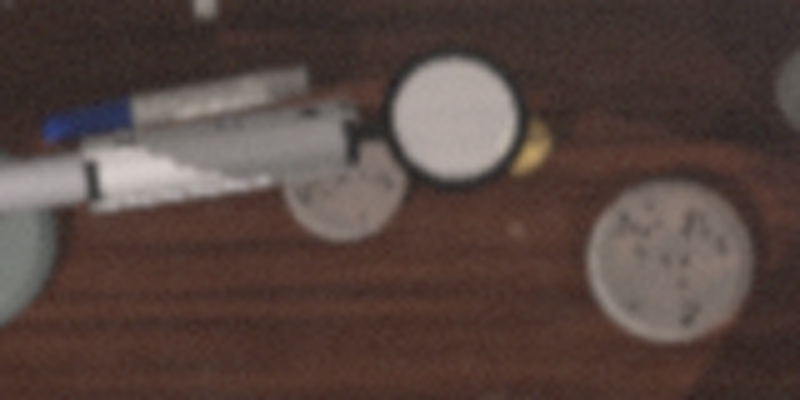

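The enlarged crop shows the small clear dish at scene (360,257). It is about 42 mm inward of the lens and smaller than the other clear one (60 mm against 80 mm), so the slide is inward. The geometry I'll use:
- Post at (0.464, 0.036).
- Arm direction (0.136, -0.991).
- Button at (0.482, -0.098), facing away from the robot.

The tool can only point down. Because of that I plan to press the button with the lower inner edge of the far finger, pinching at about 8 mm above the axis. First I move above the sleeve.

Request:
servo_tool --motion '[{"claw":-0.48,"offset":[-4,-3.5,0],"twist":7},{"claw":-0.48,"offset":[-8,-7,0],"twist":14},{"claw":-0.48,"offset":[-12,-10.5,0],"twist":21},{"claw":-0.48,"offset":[-15,-13,0],"twist":28},{"claw":-0.48,"offset":[-18,-15.7,0],"twist":35},{"claw":-0.48,"offset":[-21,-18.3,0],"twist":42},{"claw":-0.48,"offset":[-24,-21,0],"twist":49},{"claw":-0.48,"offset":[-27,-23.5,0],"twist":55},{"claw":-0.48,"offset":[-30,-26,0],"twist":58.3},{"claw":-0.48,"offset":[-33,-28.7,0],"twist":58.3},{"claw":-0.48,"offset":[-36,-31.4,0],"twist":58.3},{"claw":-0.48,"offset":[-39,-34,0],"twist":58.3}]'

```text
time_s: 1.8
ee_pos: [0.4246, 0.0245, 0.2426]
eef_rot: [3.141, 0.0, 1.706]
force: [1.2, 1.2, -0.2]
finger_gap: 0.259
```

Request:
servo_tool --motion '[{"claw":-0.48,"offset":[-3,2,0],"twist":0},{"claw":-0.48,"offset":[-6,4,1],"twist":0},{"claw":-0.48,"offset":[-8.9,5.6,3],"twist":0},{"claw":-0.48,"offset":[-8.9,5.6,6],"twist":0},{"claw":-0.48,"offset":[-8.9,5.6,8],"twist":0},{"claw":-0.48,"offset":[-8.9,5.6,8.8],"twist":0},{"claw":-0.48,"offset":[-8.9,5.6,8.8],"twist":0},{"claw":-0.48,"offset":[-8.9,5.6,8.8],"twist":0}]'

```text
time_s: 2.47
ee_pos: [0.4918, -0.0538, 0.1549]
eef_rot: [3.141, 0.0, 1.707]
force: [0.9, 0.3, 0.1]
finger_gap: 0.259
```

```bash
python3 - <<'E'
from h import *
s=env.sense(); print(s["time_s"],s["ee_pos"],s["force"],s["eef_rot"],s["joint_positions"])
o=[]
for n,b in(("scene",(150,270,290,430)),("top",(130,250,270,430))):
    p,d=env.read_camera(n); np.savez(f"pics/{n}1.npz",p=p,d=d)
    cv2.imwrite(f"pics/{n}1.png",cv2.resize(p[b[0]:b[1],b[2]:b[3],::-1],None,fx=5,fy=5,interpolation=cv2.INTER_CUBIC))
E
```

```text
2.4667 [ 0.49180187 -0.05377983  0.15489986] [0.88207587 0.33547518 0.07975815] [3.14148642e+00 4.59812837e-05 1.70669502e+00] [-2.56809217e-01  3.03896939e-01 -3.79536852e-01  8.87246794e-01
 -1.82680705e-06  1.17808842e+00]
```

View pics/scene1.png

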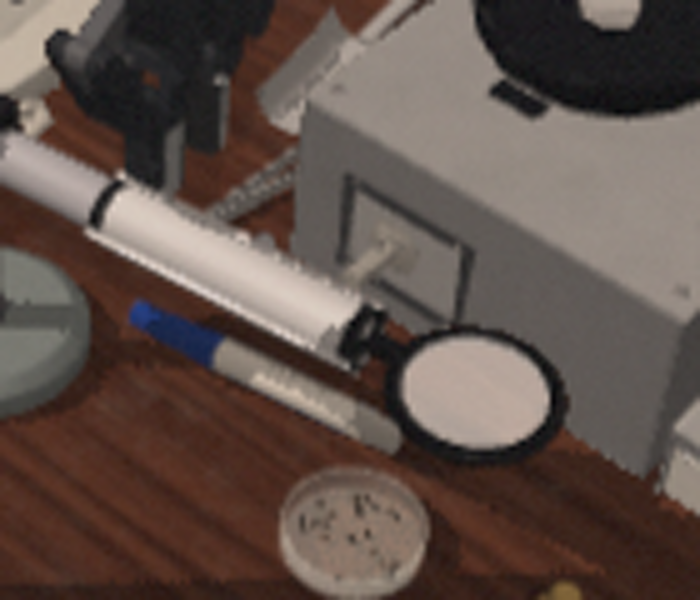

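View pics/top1.png

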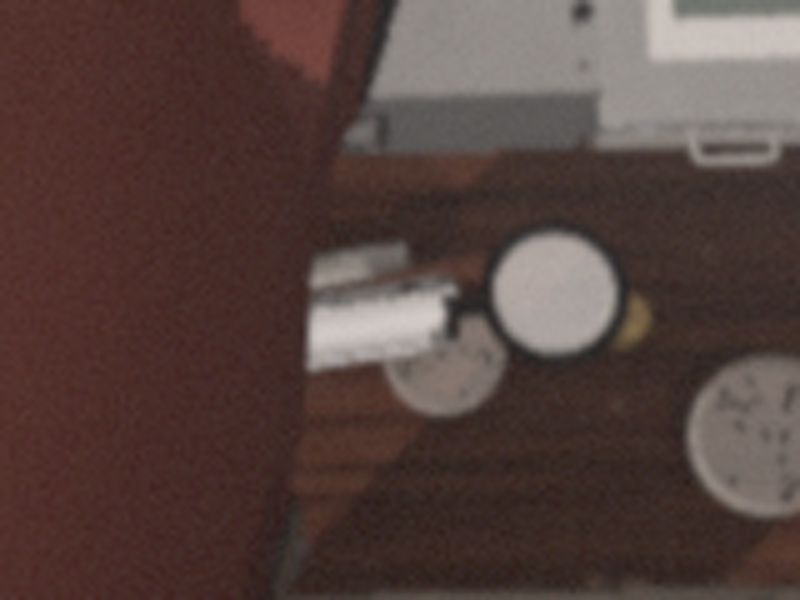

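```bash
python3 - <<'E'
from h import *
d=np.array([.1356,-.9908,0]);sx=np.array([.9908,.1356,0]);B=np.array([.482,-.098,.12])
b=.819*sx+[0,0,.574]
for o in(.014,.019): print(proj("scene",B+o*b),proj("top",B+o*b))
p=np.load("pics/scene1.npz")["p"][175:235,300:390]
cv2.imwrite("pics/btn.png",cv2.resize(p[...,::-1],None,fx=8.5,fy=8.5,interpolation=cv2.INTER_CUBIC))
E
```

```text
[342.00155691 199.41458689] [335.38657628 190.04245271]
[343.2500945  197.14324123] [335.10700052 187.98266019]
```

View pics/btn.png

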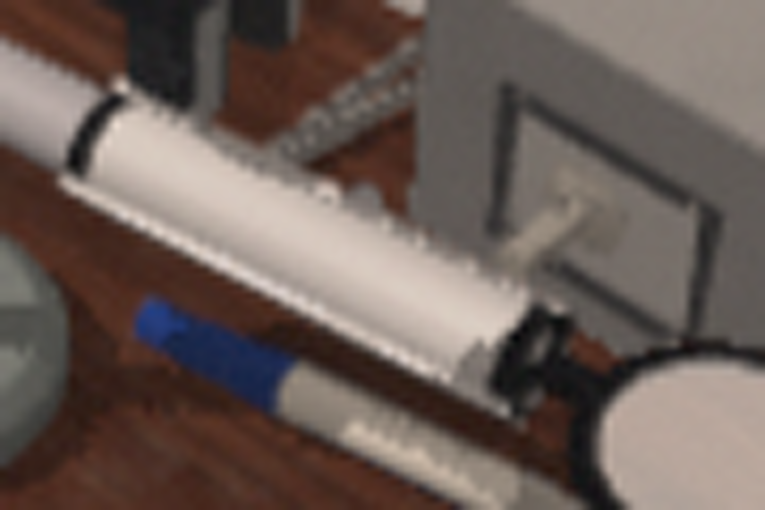

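Request:
servo_tool --motion '[{"claw":-0.48,"offset":[-0.5,0.5,0],"twist":0},{"claw":-0.48,"offset":[-1,0.5,0.4],"twist":0},{"claw":-0.48,"offset":[-1,0.5,0.7],"twist":0},{"claw":-0.48,"offset":[-1,0.5,0.7],"twist":0}]'

```text
time_s: 2.9
ee_pos: [0.4979, -0.0635, 0.1469]
eef_rot: [-3.141, -0.0, 1.706]
force: [-0.5, 0.2, 0.1]
finger_gap: 0.257
```

The bump of the button shows at scene (342.6,198.3), which agrees with the predicted position. Next I feel for the sleeve's top.

Request:
servo_tool --motion '[{"claw":-0.48,"offset":[0,0,0.1],"twist":0},{"claw":-0.48,"offset":[0,0,0.2],"twist":0},{"claw":-0.48,"offset":[0,0,0.2],"twist":0}]'

```text
time_s: 3.15
ee_pos: [0.4979, -0.0632, 0.1454]
eef_rot: [-3.142, 0.0, 1.706]
force: [-0.7, 0.6, 2.4]
finger_gap: 0.263
```

Request:
servo_tool --motion '[{"claw":-0.48,"offset":[0,0,0.1],"twist":0},{"claw":-0.48,"offset":[0,0,0.1],"twist":0},{"claw":-0.48,"offset":[0,0,0.1],"twist":0}]'

```text
time_s: 3.4
ee_pos: [0.498, -0.0632, 0.145]
eef_rot: [3.141, 0.0, 1.706]
force: [-3.5, -0.3, 11.0]
finger_gap: 0.261
```

Request:
servo_tool --motion '[{"claw":-0.48,"offset":[0,0,0.1],"twist":0},{"claw":-0.48,"offset":[0,0,0.1],"twist":0},{"claw":-0.48,"offset":[0,0,0.1],"twist":0}]'

```text
time_s: 3.65
ee_pos: [0.4981, -0.0633, 0.1447]
eef_rot: [3.141, 0.001, 1.706]
force: [-6.5, 1.2, 18.6]
finger_gap: 0.262
```

Contact comes at TCP z of about 0.1455, so the fingertips stand 10.9 mm ahead of the TCP at this opening. I go to the button with the tips at 0.128 and the jaws a little wider.

Request:
servo_tool --motion '[{"claw":-0.4,"offset":[0,0,-1],"twist":0},{"claw":-0.2,"offset":[0,0,-2.5],"twist":0},{"claw":0.0,"offset":[-1.5,-1,-2.5],"twist":0},{"claw":0.0,"offset":[-3.2,-2,-2.5],"twist":0},{"claw":0.0,"offset":[-3.2,-2,-1.5],"twist":0},{"claw":0.0,"offset":[-3.2,-2,0],"twist":0},{"claw":0.0,"offset":[-3.2,-2,0.4],"twist":0},{"claw":0.0,"offset":[-3.2,-2,0.4],"twist":0},{"claw":0.0,"offset":[-3.2,-2,0.4],"twist":0}]'

```text
time_s: 4.4
ee_pos: [0.4825, -0.0974, 0.1396]
eef_rot: [-3.141, -0.0, 1.707]
force: [0.0, -0.6, 0.5]
finger_gap: 0.503
```

```bash
python3 - <<'E'
from h import *
s=env.sense(); print(s["time_s"],s["ee_pos"],s["force"],s["finger_gap"])
d=np.array([.1356,-.9908,0]);sx=np.array([.9908,.1356,0]);B=np.array([.482,-.098,.12])
print("rel along d, sx:",(s["ee_pos"]-B)@d,(s["ee_pos"]-B)@sx)
p,dd=env.read_camera("scene"); np.savez("pics/scene2.npz",p=p,d=dd)
cv2.imwrite("pics/scene2.png",cv2.resize(p[150:240,290:410,::-1],None,fx=6,fy=6,interpolation=cv2.INTER_CUBIC))
E
```

```text
4.4 [ 0.48251233 -0.09743473  0.13957299] [ 0.03752224 -0.5839252   0.51285351] 0.503213852701114
rel along d, sx: -0.0004905980185609188 0.0005842631203149541
```

View pics/scene2.png

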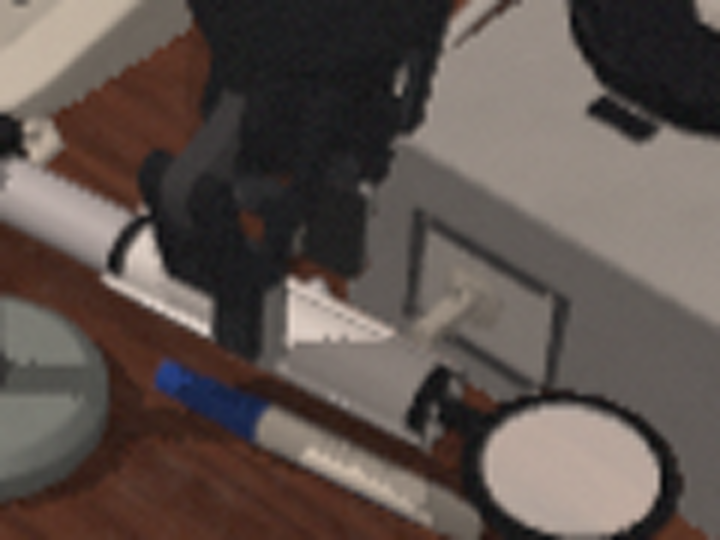

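The picture shows the fingers straddling the sleeve, with the button bump at (343,197.5) between them. I close in stages.

Request:
servo_tool --motion '[{"claw":-0.2,"offset":[0,0,0.05],"twist":0},{"claw":-0.4,"offset":[0,0,0.05],"twist":0},{"claw":-0.42,"offset":[0,0,0.05],"twist":0},{"claw":-0.42,"offset":[0,0,0.05],"twist":0}]'

```text
time_s: 4.78
ee_pos: [0.4837, -0.0976, 0.1394]
eef_rot: [3.139, 0.0, 1.707]
force: [5.5, 0.8, -0.1]
finger_gap: 0.289
```

Request:
servo_tool --motion '[{"claw":-0.47,"offset":[0,0,0],"twist":0},{"claw":-0.47,"offset":[0,0,0],"twist":0},{"claw":-0.47,"offset":[0,0,0],"twist":0}]'

```text
time_s: 5.03
ee_pos: [0.4831, -0.0977, 0.1391]
eef_rot: [3.14, 0.0, 1.706]
force: [5.3, 1.3, 1.0]
finger_gap: 0.262
```

Request:
servo_tool --motion '[{"claw":-0.52,"offset":[0,0,0],"twist":0},{"claw":-0.52,"offset":[0,0,0],"twist":0},{"claw":-0.52,"offset":[0,0,0],"twist":0}]'

```text
time_s: 5.28
ee_pos: [0.4833, -0.0978, 0.1392]
eef_rot: [3.14, 0.0, 1.706]
force: [5.9, 0.5, 1.0]
finger_gap: 0.242
```

Request:
servo_tool --motion '[{"claw":-0.56,"offset":[0,0,0],"twist":0},{"claw":-0.56,"offset":[0,0,0],"twist":0},{"claw":-0.56,"offset":[0,0,0],"twist":0}]'

```text
time_s: 5.53
ee_pos: [0.4833, -0.0977, 0.1394]
eef_rot: [3.14, 0.0, 1.706]
force: [4.6, 1.3, 2.7]
finger_gap: 0.22
```

Request:
servo_tool --motion '[{"claw":-0.62,"offset":[0,0,0],"twist":0},{"claw":-0.62,"offset":[0,0,0],"twist":0},{"claw":-0.62,"offset":[0,0,0],"twist":0}]'

```text
time_s: 5.78
ee_pos: [0.4834, -0.0978, 0.1399]
eef_rot: [3.139, 0.001, 1.706]
force: [3.0, 2.8, 10.5]
finger_gap: 0.195
```

Request:
servo_tool --motion '[{"claw":-0.62,"offset":[0,0,0.1],"twist":0},{"claw":-0.62,"offset":[0,0,0.1],"twist":0},{"claw":-0.62,"offset":[0,0,0.1],"twist":0}]'

```text
time_s: 6.03
ee_pos: [0.4835, -0.0979, 0.1396]
eef_rot: [3.139, 0.001, 1.706]
force: [0.5, 1.7, 20.4]
finger_gap: 0.194
```

Request:
servo_tool --motion '[{"claw":-0.62,"offset":[0.05,0,0],"twist":0},{"claw":-0.62,"offset":[0.1,0,0],"twist":0},{"claw":-0.62,"offset":[0.1,0,0],"twist":0}]'

```text
time_s: 6.28
ee_pos: [0.4835, -0.0976, 0.1397]
eef_rot: [3.139, 0.003, 1.706]
force: [0.5, -0.2, 18.7]
finger_gap: 0.193
```

Request:
servo_tool --motion '[{"claw":-0.62,"offset":[0.05,0,0],"twist":0},{"claw":-0.62,"offset":[0.1,0,0],"twist":0},{"claw":-0.62,"offset":[0.1,0,0],"twist":0}]'

```text
time_s: 6.53
ee_pos: [0.4835, -0.0972, 0.1397]
eef_rot: [3.139, 0.004, 1.706]
force: [-0.2, -4.2, 17.3]
finger_gap: 0.194
```

Request:
servo_tool --motion '[{"claw":-0.62,"offset":[0.05,0,0],"twist":0},{"claw":-0.62,"offset":[0.1,0,0],"twist":0},{"claw":-0.62,"offset":[0.1,0,0],"twist":0}]'

```text
time_s: 6.78
ee_pos: [0.4834, -0.0964, 0.1397]
eef_rot: [3.139, 0.004, 1.705]
force: [0.2, -4.9, 17.7]
finger_gap: 0.194
```

Request:
servo_tool --motion '[{"claw":-0.62,"offset":[0.05,0,0],"twist":0},{"claw":-0.62,"offset":[0.1,0,0],"twist":0},{"claw":-0.62,"offset":[0.1,0,0],"twist":0}]'

```text
time_s: 7.03
ee_pos: [0.4832, -0.0953, 0.1397]
eef_rot: [3.139, 0.004, 1.705]
force: [0.7, -4.1, 17.9]
finger_gap: 0.194
```

Request:
servo_tool --motion '[{"claw":-0.62,"offset":[0.05,0,0],"twist":0},{"claw":-0.62,"offset":[0.1,0,0],"twist":0},{"claw":-0.62,"offset":[0.1,0,0],"twist":0}]'

```text
time_s: 7.28
ee_pos: [0.4831, -0.0944, 0.1397]
eef_rot: [3.139, 0.004, 1.705]
force: [0.2, -4.7, 18.3]
finger_gap: 0.192
```

```bash
cat > lens.py <<'E'
from h import *
import sys
k=sys.argv[1]
s=env.sense(); print(s["time_s"],s["ee_pos"].round(4),s["force"].round(1),s["finger_gap"])
f=np.load("pics/scene0.npz");p0=f["p"];d0=f["d"]
p,d=env.read_camera("scene"); np.savez(f"pics/scene{k}.npz",p=p,d=d)
q=cloud("scene",d); q0=cloud("scene",d0)
# shift of lens region: template match in image
T=cv2.cvtColor(p0,cv2.COLOR_RGB2GRAY)[205:250,360:408];
G=cv2.cvtColor(p,cv2.COLOR_RGB2GRAY)
G=cv2.resize(G[175:270,300:440],None,fx=8,fy=8,interpolation=cv2.INTER_CUBIC);T=cv2.resize(T,None,fx=8,fy=8,interpolation=cv2.INTER_CUBIC)
r=cv2.matchTemplate(G,T,cv2.TM_CCOEFF_NORMED);_,v,_,l=cv2.minMaxLoc(r)
print("shift px",l[0]/8+300-360,l[1]/8+175-205,v)
L=np.array([.4955,-.1968,.12]);a=proj("scene",L);b=proj("scene",L+np.array([-.1356,.9908,0])*.01);print("10mm inward =",b-a)
cv2.imwrite(f"pics/scene{k}.png",cv2.resize(p[150:280,290:430,::-1],None,fx=4.5,fy=4.5,interpolation=cv2.INTER_CUBIC))
E
python3 lens.py 3
```

```text
7.2833 [ 0.4831 -0.0944  0.1397] [ 0.2 -4.7 18.3] 0.19174394018705818
shift px -1.375 -0.75 0.9777440428733826
10mm inward = [-4.77305643 -2.41503556]
```

View pics/scene3.png

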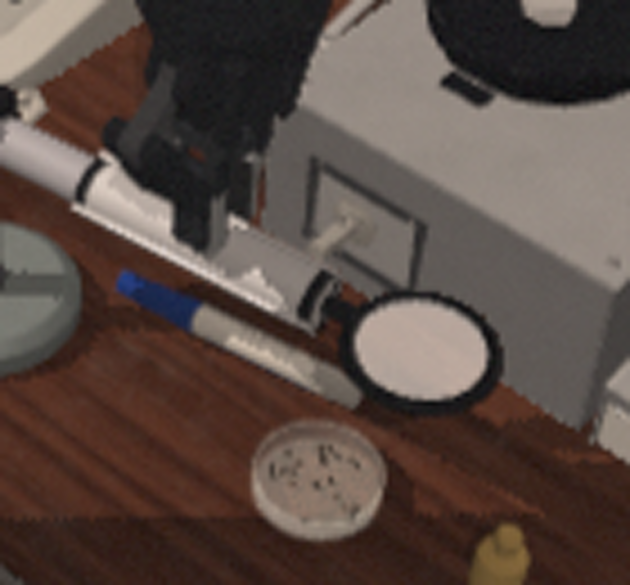

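The lens has moved about 2.9 mm inward with the hand, so the button is riding under and the grip carries the sleeve. I continue gently.

Request:
servo_tool --motion '[{"claw":-0.62,"offset":[0.05,0,0],"twist":0},{"claw":-0.62,"offset":[0.1,0,0],"twist":0},{"claw":-0.62,"offset":[0.15,0,0],"twist":0},{"claw":-0.62,"offset":[0.2,0,0],"twist":0}]'

```text
time_s: 7.67
ee_pos: [0.4829, -0.093, 0.1397]
eef_rot: [3.139, 0.006, 1.705]
force: [0.0, -8.4, 15.9]
finger_gap: 0.193
```

Request:
servo_tool --motion '[{"claw":-0.62,"offset":[0.05,0,0],"twist":0},{"claw":-0.62,"offset":[0.1,0,0],"twist":0},{"claw":-0.62,"offset":[0.15,0,0],"twist":0},{"claw":-0.62,"offset":[0.2,0,0],"twist":0}]'

```text
time_s: 8.0
ee_pos: [0.4826, -0.0907, 0.1396]
eef_rot: [3.139, 0.005, 1.705]
force: [1.1, -4.4, 16.5]
finger_gap: 0.196
```

Request:
servo_tool --motion '[{"claw":-0.62,"offset":[0.05,0,0],"twist":0},{"claw":-0.62,"offset":[0.1,0,0],"twist":0},{"claw":-0.62,"offset":[0.15,0,0],"twist":0},{"claw":-0.62,"offset":[0.2,0,0],"twist":0}]'

```text
time_s: 8.33
ee_pos: [0.4822, -0.0885, 0.1396]
eef_rot: [3.139, 0.004, 1.705]
force: [0.9, -5.7, 17.4]
finger_gap: 0.193
```

```bash
python3 lens.py 4
```

```text
8.3333 [ 0.4822 -0.0885  0.1396] [ 0.9 -5.7 17.4] 0.1930913421834124
shift px -4.25 -2.125 0.9613189101219177
10mm inward = [-4.77305643 -2.41503556]
```

Request:
servo_tool --motion '[{"claw":-0.62,"offset":[0.1,0,0],"twist":0},{"claw":-0.62,"offset":[0.2,0,0],"twist":0},{"claw":-0.62,"offset":[0.3,0,0],"twist":0},{"claw":-0.62,"offset":[0.4,0,0],"twist":0},{"claw":-0.62,"offset":[0.5,0,0],"twist":0},{"claw":-0.62,"offset":[0.6,0,0],"twist":0},{"claw":-0.62,"offset":[0.7,0,0],"twist":0},{"claw":-0.62,"offset":[0.8,0,0],"twist":0},{"claw":-0.62,"offset":[0.9,0,0],"twist":0},{"claw":-0.62,"offset":[1.0,0,0],"twist":0},{"claw":-0.62,"offset":[1.1,0,0],"twist":0},{"claw":-0.62,"offset":[1.2,0,0],"twist":0}]'

```text
time_s: 9.38
ee_pos: [0.4807, -0.0766, 0.1396]
eef_rot: [3.139, 0.004, 1.705]
force: [0.3, -3.6, 17.7]
finger_gap: 0.195
```

Request:
servo_tool --motion '[{"claw":-0.62,"offset":[0.1,0,0],"twist":0},{"claw":-0.62,"offset":[0.2,0,0],"twist":0},{"claw":-0.62,"offset":[0.3,0,0],"twist":0},{"claw":-0.62,"offset":[0.4,0,0],"twist":0},{"claw":-0.62,"offset":[0.5,0,0],"twist":0}]'

```text
time_s: 9.8
ee_pos: [0.48, -0.0716, 0.1396]
eef_rot: [3.139, 0.004, 1.705]
force: [0.5, -5.2, 17.8]
finger_gap: 0.199
```

```bash
python3 lens.py 5
```

```text
9.8 [ 0.48   -0.0716  0.1396] [ 0.5 -5.2 17.8] 0.19923112118101804
shift px -12.25 -6.25 0.9206944108009338
10mm inward = [-4.77305643 -2.41503556]
```

Request:
servo_tool --motion '[{"claw":-0.62,"offset":[0.07,0,0],"twist":0},{"claw":-0.62,"offset":[0.14,0,0],"twist":0},{"claw":-0.62,"offset":[0.2,0,0],"twist":0},{"claw":-0.62,"offset":[0.27,0,0],"twist":0}]'

```text
time_s: 10.18
ee_pos: [0.4797, -0.0689, 0.1396]
eef_rot: [3.139, 0.004, 1.705]
force: [1.0, -6.0, 17.7]
finger_gap: 0.194
```

Request:
servo_tool --motion '[{"claw":-0.62,"offset":[0.05,0,0],"twist":0},{"claw":-0.62,"offset":[0.1,0,0],"twist":0},{"claw":-0.62,"offset":[0.1,0,0],"twist":0}]'

```text
time_s: 10.43
ee_pos: [0.4795, -0.0677, 0.1396]
eef_rot: [3.139, 0.004, 1.705]
force: [1.1, -4.0, 17.7]
finger_gap: 0.197
```

Request:
servo_tool --motion '[{"claw":-0.62,"offset":[0.05,0,0],"twist":0},{"claw":-0.62,"offset":[0.1,0,0],"twist":0},{"claw":-0.62,"offset":[0.15,0,0],"twist":0}]'

```text
time_s: 10.68
ee_pos: [0.4793, -0.0661, 0.1396]
eef_rot: [3.139, 0.004, 1.706]
force: [0.5, -2.6, 17.3]
finger_gap: 0.189
```

Request:
servo_tool --motion '[{"claw":-0.62,"offset":[0.05,0,0],"twist":0},{"claw":-0.62,"offset":[0.1,0,0],"twist":0},{"claw":-0.62,"offset":[0.15,0,0],"twist":0}]'

```text
time_s: 10.93
ee_pos: [0.479, -0.0639, 0.1396]
eef_rot: [3.139, 0.002, 1.706]
force: [-0.2, 0.9, 18.3]
finger_gap: 0.197
```

Request:
servo_tool --motion '[{"claw":-0.62,"offset":[0.05,0,0],"twist":0},{"claw":-0.62,"offset":[0.05,0,0],"twist":0},{"claw":-0.62,"offset":[0.05,0,0],"twist":0}]'

```text
time_s: 11.18
ee_pos: [0.4788, -0.0631, 0.1396]
eef_rot: [3.139, 0.001, 1.706]
force: [0.7, 1.8, 18.4]
finger_gap: 0.2
```

Request:
servo_tool --motion '[{"claw":-0.62,"offset":[0.05,0,0],"twist":0},{"claw":-0.62,"offset":[0.1,0,0],"twist":0},{"claw":-0.62,"offset":[0.1,0,0],"twist":0}]'

```text
time_s: 11.43
ee_pos: [0.4788, -0.0625, 0.1396]
eef_rot: [3.139, 0.002, 1.706]
force: [0.6, -0.1, 18.2]
finger_gap: 0.197
```

```bash
python3 lens.py 6
```

```text
11.4333 [ 0.4788 -0.0625  0.1396] [ 0.6 -0.1 18.2] 0.1972129953314577
shift px -16.625 -8.375 0.8836705684661865
10mm inward = [-4.77305643 -2.41503556]
```

View pics/scene6.png

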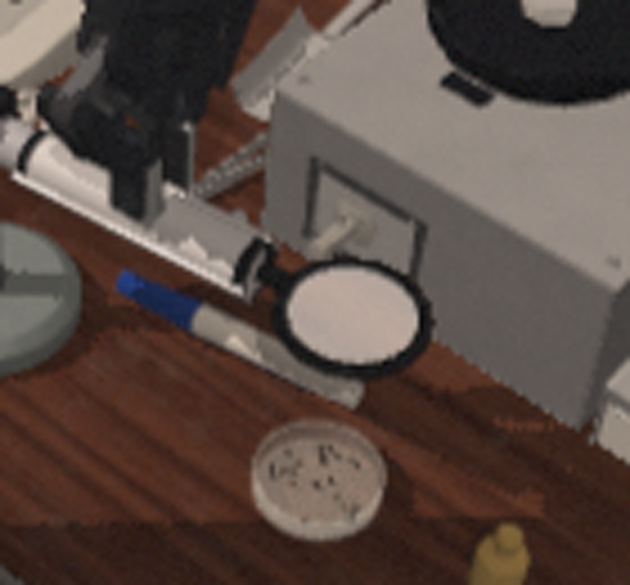

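The bump of the button shows again at about scene (343,198), and the pull has dropped to zero, both of which suggest it snapped out. I'll confirm in an enlarged crop before letting go.

```bash
python3 - <<'E'
import numpy as np,cv2
o=[]
for k in(2,5,6):
    p=np.load(f"pics/scene{k}.npz")["p"][185:215,325:365]; o.append(cv2.resize(p[...,::-1],None,fx=6.5,fy=6.5*1.5,interpolation=cv2.INTER_CUBIC))
cv2.imwrite("pics/cmp.png",np.hstack(o))
E
```

```text
(no output)
```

View pics/cmp.png

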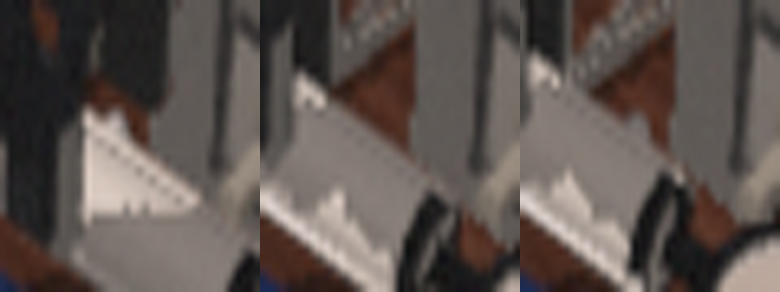

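The bump is absent in the frame at 26 mm travel and present at 35 mm, at the button's place. So the button has snapped out. I let go and rise.

Request:
servo_tool --motion '[{"claw":-0.5,"offset":[0,0,-0.1],"twist":0},{"claw":-0.3,"offset":[0,0,-0.2],"twist":0},{"claw":0.0,"offset":[0,0,-0.3],"twist":0},{"claw":0.0,"offset":[0,0,-1.5],"twist":0},{"claw":0.0,"offset":[0,0,-4],"twist":0},{"claw":0.0,"offset":[0,0,-8],"twist":0},{"claw":0.0,"offset":[0,0,-11],"twist":0},{"claw":0.0,"offset":[0,0,-12],"twist":0},{"claw":0.0,"offset":[0,0,-12],"twist":0}]'

```text
time_s: 12.23
ee_pos: [0.4785, -0.0621, 0.2602]
eef_rot: [3.139, 0.002, 1.706]
force: [0.2, 0.3, 0.2]
finger_gap: 0.498
```

```bash
python3 lens.py 7; python3 - <<'E'
from h import *
f=np.load("pics/scene7.npz");p=f["p"];q=cloud("scene",f["d"])
cv2.imwrite("pics/btn7.png",cv2.resize(p[170:235,290:380,::-1],None,fx=8,fy=8,interpolation=cv2.INTER_CUBIC))
def circ(p,r):
    from scipy.optimize import least_squares
    h=cv2.convexHull((p[:,:2]*1e4).astype(np.int32))[:,0]/1e4
    return least_squares(lambda v:np.hypot(h[:,0]-v[0],h[:,1]-v[1])-v[2],[*p[:,:2].mean(0),r],loss="soft_l1",f_scale=.002).x.round(4)
c=np.array([.4955,-.1968])+.036*np.array([-.1356,.9908])
m=(q[...,2]>.116)&(q[...,2]<.130)&(np.hypot(q[...,0]-c[0],q[...,1]-c[1])<.037);print("lens",circ(q[m],.033))
m=(q[...,2]>.005)&(q[...,2]<.018)&(np.hypot(q[...,0]-.49,q[...,1]+.156)<.037);print("dish",circ(q[m],.03))
E
```

```text
12.2333 [ 0.4785 -0.0621  0.2602] [0.2 0.3 0.2] 0.4983422936121265
shift px -16.5 -8.375 0.8778510093688965
10mm inward = [-4.77305643 -2.41503556]
lens [ 0.4898 -0.1621  0.0338]
dish [ 0.4894 -0.1569  0.0304]
```

View pics/btn7.png

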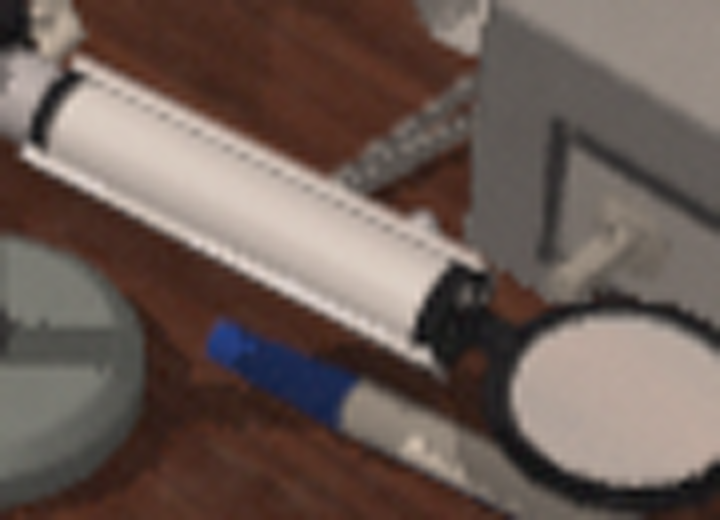

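The button stands proud at scene (343,198). The lens is at (0.490,-0.162), 5 mm from the unmoved dish at (0.489,-0.157). The gripper is clear, so I hand in.

```bash
python3 -c "
from rig import env
print(env.job_done())"
```

```text
the job is handed in; nothing more can be done
None
```

The lens now stands over the smaller clear dish, with the sleeve locked one hole inward, about 35 mm from where it started. I handed the job in at about 12.3 s of the 32 s; `job_done` gives no verdict.

**How it was done:** The tool could only point down, so I pressed the button in with the far finger's lower edge while pinching the sleeve. I then carried the sleeve inward in small steps. The resisting force at the step ends was 8.4 N at most. When the pull dropped to zero I stopped, let go and rose clear.

**Last checks:**
- **Button:** it stands proud at its old place, scene pixel (343,198). It was hidden while the sleeve was sliding.
- **Lens and dish:** the lens is at (0.490, -0.162) and the dish at (0.489, -0.157), about 5 mm apart. The dish has not moved.
- **Robot:** the force on the tool is about zero and the gripper is clear of everything.

**What stayed uncertain:**
- I judged the lock from the force drop and the picture. I did not push the sleeve against the stop to test it, so as not to strain it.
- The jaws closed further than my geometry predicted (about 16.6 mm instead of 22 mm). I took it that the button was flush because the sleeve then rode over it easily.
- I did not measure the marker and the brass weight again. The marker looked unmoved in the last picture; the weight was last seen in the picture just before I let go.

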